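# Shim the rocking microscope

### The arm

A 6-joint arm with a two-finger parallel gripper is mounted at the origin on the work surface. World frame = base frame: x ahead of the robot, y to its left, z up, the work surface at z = 0. Lengths are in m, angles in degrees, forces in N, time in s.
With the tool pointing down it reaches from about 0.35 to 0.85 m from the base axis. Payload 8.1 kg.
Tool frame: the origin (TCP) lies between the finger pads; the fingertips stand 14 mm ahead of it and the grasp point (between the pads) lies 5 mm behind it; z points along the fingers, y is the direction in which the jaws open and shut (so a half turn about z gives the same grasp; the last joint's range is limited). The gripper opens to 93 mm and grips with 3 to 60 N. Pads are 15 mm wide; open, the fingers measure 128 mm over their backs; the gripper's body (75 mm by 188 mm) begins 65 mm behind the grasp point.
Start: joints at [-71.184, 7.471, 85.268, -0, 87.261, -4.893], TCP at [0.241, -0.549, 0.233] pointing down, gripper open.
Joint ranges: [-169.43, 169.43], [-51.17, 129.36], [1.28, 143.12], [-76.62, 256.62], [0, 156.53], [-152.29, 152.29]. Speed limits (degrees/s): [136.94, 136.94, 159.86, 180, 180, 180].

### API

Orientations are given as [roll, pitch, yaw] about the fixed x, y, z axes, in that order (R = Rz(yaw) Ry(pitch) Rx(roll)).
In Python, from workcell import manip gives the robot as it stands.
- The arm moves only by the shell command python3 -m creep 'ROWS' [FORCE]. ROWS is JSON, a list of rows, each a list of 7 numbers: the turn, a rotation vector about the tool's x, y, z in rad, then the shift along the tool's x, y, z in m, then the opening, from -1 (shut) to 1 (fully open). In form: [[ax, ay, az, dx, dy, dz, claw], ...]. A call has 1 to 5 rows; each row is the pose to reach, as a shift and turn from the pose commanded when the call began, along the tool's axes at that moment; what a row does not reach only later rows make up. A row lasts 1/12 s, in which the tool goes at most 41.7 mm and 7.16 degrees, less where a joint would pass 70% of its speed; a pose out of reach is approached as far as the arm can. A call with a gripper value outside its range is refused whole. The fingers move at their own pace and stop on an object; FORCE is the grip in N (left out, the last holds). Time passes only in rows, so rows that repeat a pose let the fingers close. It gives the time, the measured TCP pose, the force and the opening at its end, in the units of the state.
- manip.state(): the state, without advancing time (a new reading comes with each control period).
- manip.read_camera(name): name is "scene" or "top" or "wrist"; returns the picture (384x512x3 uint8, red, green, blue); there is no depth.
- manip.camera_info(name): a dict with "fx", "fy", "cx", "cy" (pixels), "pose" (4x4, takes a point from camera to world coordinates). Camera axes: x right, y up, looking along -z (the intrinsics and any distortion apply to the point x, -y, -z); pixel columns grow to the right and rows downward; lengths in m; the calibration is good to about 2 mm. A picture is of the moment at which its call begins: read the wrist's pose just before it. camera_info takes no time and is no camera call; for the wrist camera it gives the pose at the moment of the call.
- manip.job_done(): hands the job in, once; it reports no verdict.
The state is a dict: "time_s": time; "joint_pos": joint angles; "joint_velocities": joint speeds; "effort": joint torques, N m; "tcp_pos": TCP position; "ee_rot": TCP orientation; "force": force on the tool from outside, world axes, zero at the start; "wrist_torque": the same for the moment, N m; "width": finger opening in m.
Only numpy, scipy, OpenCV 4.12 (cv2) and the standard library are available. Lean on these libraries where they do the work, as an engineer would, in place of code of your own. Each camera call takes 0.05 s, during which the arm holds its last target.

### The job

The microscope on the bench leans over onto its one short foot, at the front corner nearest the loose wooden wedge, and rocks. Push the wedge along the bench, thin end first, under that short foot until it is snug: the microscope level and no longer rocking, its weight on the wedge and on all three other feet. Only push the wedge with the fingers, do not pick it up; let the microscope stay where it stands, leave the other things alone, and take the hand away at the end.

Things in the scene. Friction and masses are not known exactly. Their poses are not given: they have to be found in the camera images.
- microscope: White microscope, about 2 kg, loose, 350 mm tall. Base 210 (x) x 170 (y) mm. Origin: middle of the base, in the plane of the bottoms of its three good feet; z up when level; x from its front (eyepiece, near the robot) to its column. Four black ball feet, 12 mm radius, at x = +-85, y = +-65 mm. The one at (-85, -65) is 10 mm too short: at first it leans 0.1 rad onto that foot.
- short_foot (a point): Lowest point of the short foot, at (-85, -65, 10) mm in the microscope's frame. It rests on the bench at first, carrying 3 to 6 N, and is 10 mm up when level. The base's underside is 14 mm above it and its edges 20 mm outside it.
- far_foot: The ball foot diagonally opposite the short one, part of the microscope; origin at its lowest point, at (85, 65, 0) mm in the microscope's frame. Hangs about 10 mm above the bench at the start; touches the bench when the microscope is level.
- wedge: Loose plain wooden wedge, 120 (x) x 45 (y) mm, 0.07 kg, flat on the bench. Origin: middle of its underside; +x points to the thin end. 1.5 mm thick at the thin end (x = 60), rising evenly to 21.5 mm at the square back (x = -60); 10 mm thick at x = 9. It starts in front of the short foot, thin end 30 to 60 mm short of it, aimed at it within 20 mm and 0.2 rad.
- wedge_back (a point): Middle of the wedge's upright back face, 11 mm above the bench: the place to push. Up to about 13 N gets the thin end under the foot, then 3 to 8 N drives it on; once the far foot is down, within some 10 mm more, the resistance grows to 12 to 25 N: it is then snug. The wedge stays where it is left.
- wedge_tip (a point): Middle of the wedge's thin end, on its underside.
- slide_box: Bystander: flat wooden slide box, 90 x 100 x 30 mm, origin in the middle of its underside.
- oil_bottle: Bystander: small amber bottle, 40 mm across, 85 mm tall, origin in the middle of its underside.
- petri_dish: Bystander: clear shallow dish, 84 mm across, 16 mm tall, origin in the middle of its underside.
There are look-alikes about, which are no part of the job. What is shaped like the wedge but green or orange is not meant.

How it is judged (in metres and radians):
On the way:
1. the wedge is under the short foot and has begun to raise it (contact force between wedge and microscope above 0.5 N and height (world z) of short_foot above 0.003 m), for 0.1 s.
At the end, for the whole second after the job is handed in: The microscope is level to 0.02 rad and at rest, the wedge lies flat under the short foot and carries it (more than 0.5 N), and the opposite far foot is down on the bench and carries some weight (more than 0.2 N), so nothing rocks (angle between microscope's own z axis and vertical below 0.02 rad and contact force between wedge and microscope above 0.5 N and contact force between far_foot and anything else above 0.2 N and height (world z) of far_foot below 0.003 m and y of short_foot in the frame of wedge between -0.024 and 0.024 m and x of short_foot in the frame of wedge between -0.045 and 0.045 m and height (world z) of wedge below 0.004 m and linear speed of each of microscope, wedge below 0.01 m/s); the robot touches nothing.
It fails at once if the wedge is lifted or tipped off the bench (height (world z) of wedge above 0.012 m or angle between wedge's own z axis and vertical above 0.2 rad).
It fails at once if the microscope is shoved more than 20 mm, lifted or tipped (distance of microscope from where it was at the start of the episode above 0.02 m or angle between microscope's own z axis and vertical above 0.2 rad).
It fails at once if a bystander is moved more than 20 mm (distance of any of slide_box, oil_bottle, petri_dish from where it was at the start of the episode above 0.02 m).
It also fails if it takes over 42 s, if anything falls off the work surface, if the arm or the gripper's body presses on something with over 40 N, if the wrist force passes 120 N, or if a joint passes its speed limit or range.

## Working session

There is one attempt and no reset: what is moved stays moved. The work goes in short steps, Python scripts to look and compute and a shell command to move; the robot and the scene stay as the last step left them, time stands still between calls to the robot, and variables do not carry over. Pictures are saved under pics/ and viewed, and the job is handed in when it is done.

```bash
ls; mkdir -p pics
python3 - <<'E'
from workcell import manip
import cv2
s=manip.state()
for k in s: print(k,s[k])
for n in ["scene","top"]:
    im=manip.read_camera(n); cv2.imwrite(f"pics/{n}0.png",im[:,:,::-1]); i=manip.camera_info(n); print(n,i)
E
```

```text
pics
time_s 0.0
joint_pos [-7.11829994e+01  7.51436332e+00  8.53271091e+01  2.15484843e-03
  8.72623700e+01 -4.89084979e+00]
joint_velocities [ 0.12023433  0.06670588  0.04364083 -0.05751322  0.0296916  -0.03636468]
effort [ 9.19579252e-04 -5.59832418e+01 -4.91760492e+01  7.65337120e-02
  3.51876835e-02 -1.43254679e-04]
tcp_pos [ 0.24112584 -0.5488351   0.231616  ]
ee_rot [-1.79896719e+02 -1.09977298e-02  2.37077356e+01]
force [0.26659264 0.44481991 0.09631571]
wrist_torque [0.02542143 0.07015598 0.04124998]
width 0.09316629891542258
scene {'fx': 394.09675407388306, 'fy': 394.09675407388306, 'cx': 259.9434218222101, 'cy': 185.36744601150627, 'pose': array([[-0.72962269, -0.58464307,  0.35474387,  0.88993434],
       [ 0.68377753, -0.61616102,  0.3908886 ,  0.3690518 ],
       [-0.00995097,  0.52776707,  0.84933085,  0.8058943 ],
       [ 0.        ,  0.        ,  0.        ,  1.        ]])}
top {'fx': 460.95908299309076, 'fy': 460.95908299309076, 'cx': 256.84601778353283, 'cy': 191.2996877221629, 'pose': array([[-0.02168056,  0.99794992, -0.06021547,  0.51827839],
       [-0.9997546 , -0.02136687,  0.00584851,  0.05827976],
       [ 0.0045499 ,  0.06032749,  0.99816827,  0.98776668],
       [ 0.        ,  0.        ,  0.        ,  1.        ]])}
```

View pics/scene0.png

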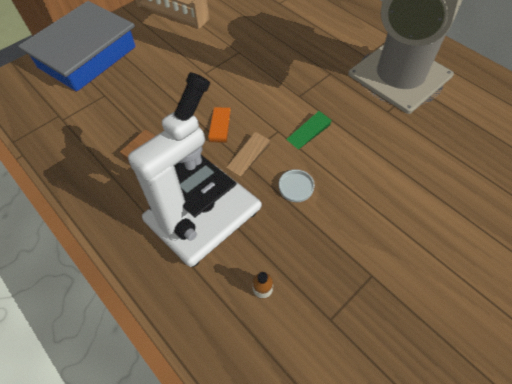

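View pics/top0.png

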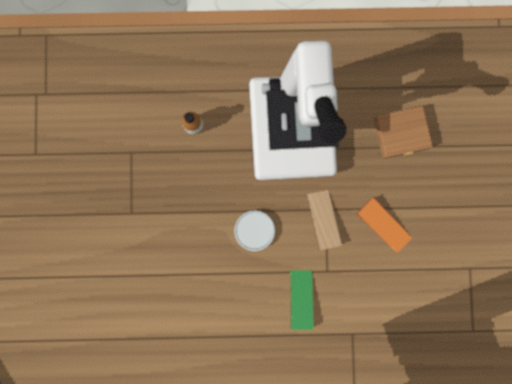

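The top view shows a natural-wood wedge at about (325,220). The green block at (302,300) and the orange block at (385,225) are look-alikes. The plain wooden one fits the description: it points at the microscope's front corner at (335,175). I'll confirm that with an enlarged crop.

Run:
```python
import cv2
a=cv2.imread("pics/top0.png")[160:340,230:430]; cv2.imwrite("pics/c1.png",cv2.resize(a,None,fx=3.3,fy=3.3,interpolation=cv2.INTER_CUBIC))
a=cv2.imread("pics/scene0.png")[80:270,110:340]; cv2.imwrite("pics/c2.png",cv2.resize(a,None,fx=3,fy=3,interpolation=cv2.INTER_CUBIC))
```

```text
(no output)
```

View pics/c1.png

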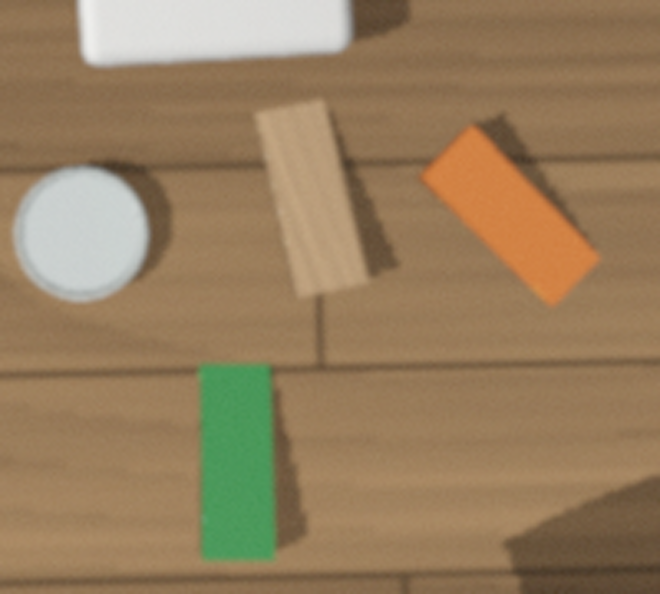

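View pics/c2.png

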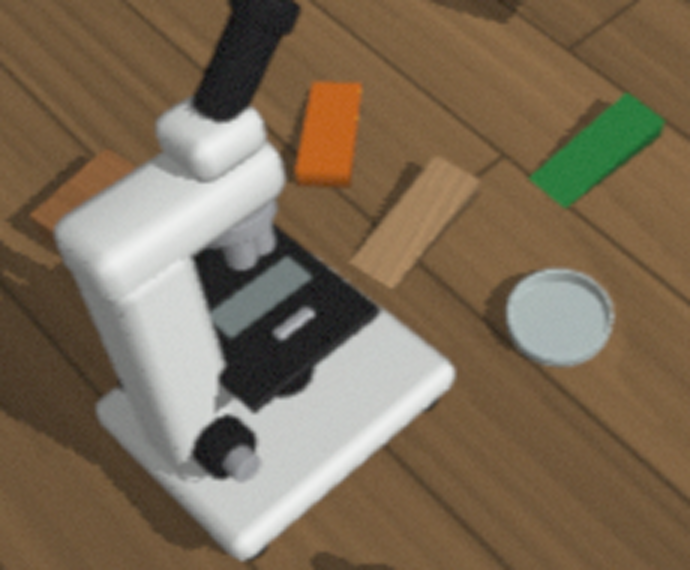

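The crop confirms it. The plain wooden wedge has its thin end at crop (255,113)-(325,100) and its back at (298,298)-(370,284), and the green and orange blocks are separate. Next I'll measure positions.

```bash
cat > h.py <<'E'
import numpy as np
from workcell import manip
def ray(n,uv,z,info=None):
    i=info or manip.camera_info(n); P=i['pose']
    d=P[:3,:3]@np.array([(uv[0]-i['cx'])/i['fx'],-(uv[1]-i['cy'])/i['fy'],-1.])
    o=P[:3,3]; return o+d*(z-o[2])/d[2]
def proj(n,X,info=None):
    i=info or manip.camera_info(n); P=i['pose']
    p=P[:3,:3].T@(np.asarray(X)-P[:3,3]); return np.array([i['cx']+i['fx']*p[0]/-p[2],i['cy']+i['fy']*-p[1]/-p[2]])
E
python3 - <<'E'
from h import *
from scipy.optimize import least_squares
c=lambda u,v:(u/3.3+230,v/3.3+160)
s=lambda u,v:(u/3+110,v/3+80)
obsT=[c(255,113),c(325,100),c(298,298),c(370,284)] # thin L, thin R, back L, back R
obsS=[s(390,288),s(352,263),s(480,183),s(436,156)]
L=[(.06,.0225,.0015),(.06,-.0225,.0015),(-.06,.0225,.0215),(-.06,-.0225,.0215)]
T,S=manip.camera_info('top'),manip.camera_info('scene')
def W(p):
    cs,sn=np.cos(p[2]),np.sin(p[2]); return [np.array([p[0]+cs*x-sn*y,p[1]+sn*x+cs*y,z]) for x,y,z in L]
for nm,w in (('T',(1,0)),('S',(0,1)),('both',(1,1))):
    f=lambda p:np.concatenate([w[0]*(proj('',X,T)-o) for X,o in zip(W(p),obsT)]+[w[1]*(proj('',X,S)-o) for X,o in zip(W(p),obsS)])
    r=least_squares(f,[.45,-.1,0]); p=r.x; print(nm,p,np.degrees(p[2]),r.fun.round(1))
cs,sn=np.cos(p[2]),np.sin(p[2])
print('tip',p[0]+.06*cs,p[1]+.06*sn,'back',p[0]-.06*cs,p[1]-.06*sn)
for uv in [(256.5,180),(336,175),(249.5,79.5)]: print(uv,[ray('top',uv,z).round(4) for z in (.025,.045)])
E
```

```text
T [ 0.51363688 -0.08911883  0.17833913] 10.218079341644225 [ 0.4  0.2 -0.3 -0.   0.3 -0.1 -0.4 -0.1  0.  -0.  -0.  -0.  -0.  -0.
 -0.  -0. ]
S [ 0.51566879 -0.08419282  0.16660652] 9.545850534930626 [-0.  -0.  -0.  -0.  -0.  -0.  -0.  -0.   0.5  0.6 -1.  -0.2 -0.1 -0.6
  0.5  0.1]
both [ 0.51415164 -0.08746349  0.17483976] 10.017580084744516 [-0.3 -0.1 -0.9 -0.2 -0.6 -0.3 -1.3 -0.3  0.3 -0.5 -1.2 -1.2 -0.6 -1.8
 -0.1 -1. ]
tip 0.5732369016798814 -0.07702646717017035 back 0.4550663705451688 -0.09790050777902014
(256.5, 180) [array([0.6001, 0.0528, 0.025 ]), array([0.5984, 0.053 , 0.045 ])]
(336, 175) [array([ 0.6071, -0.1142,  0.025 ]), array([ 0.6052, -0.1106,  0.045 ])]
(249.5, 79.5) [array([0.8145, 0.0631, 0.025 ]), array([0.8083, 0.063 , 0.045 ])]
```

Run:
```python
import cv2
a=cv2.imread("pics/top0.png")[60:200,230:360]; cv2.imwrite("pics/c3.png",cv2.resize(a,None,fx=4,fy=4,interpolation=cv2.INTER_CUBIC))
```

```text
(no output)
```

View pics/c3.png

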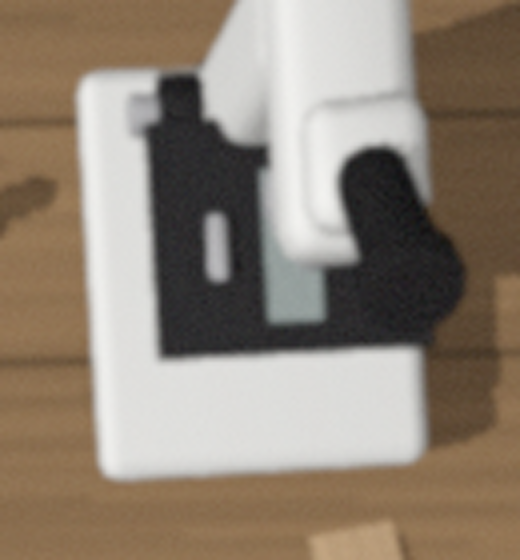

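```bash
cat >> h.py <<'E'
from scipy.spatial.transform import Rotation as R
def scope(x,y,yaw,tilt=0.097):
    # frame pose: tilt about line through good feet (-85,65),(85,-65)
    a=np.array([-.085,.065,0]);b=np.array([.085,-.065,0]);u=(b-a)/np.linalg.norm(b-a)
    Rt=R.from_rotvec(u*tilt).as_matrix()
    if (Rt@np.array([-.085,-.065,0]))[2]>0: Rt=Rt.T
    Rz=R.from_euler('z',yaw).as_matrix()
    # ball feet: small, ignore
    M=np.eye(4);M[:3,:3]=Rz@Rt;M[:3,3]=[x,y,0];return M
E
python3 - <<'E'
from h import *
from scipy.optimize import least_squares
T,S=manip.camera_info('top'),manip.camera_info('scene')
c=lambda u,v:np.array((u/4+230,v/4+60))
s=lambda u,v:np.array((u/3+110,v/3+80))
O=[(c(101,480),(-.105,.085)),(c(430,464),(-.105,-.085)),(c(77,72),(.105,.085))]
OS=[(s(458,372),(-.105,.085)),(s(237,548),(.105,.085)),(s(93,408),(.105,-.085))]
def f(p,w):
    M=scope(p[0],p[1],p[2]); z=.024+p[3]
    g=lambda xy:(M@np.array([*xy,z,1]))[:3]
    return np.concatenate([w[0]*(proj('',g(l),T)-o) for o,l in O]+[w[1]*(proj('',g(l),S)-o) for o,l in OS])
for w in [(1,0),(0,1),(1,1)]:
    r=least_squares(f,[.7,-.02,.04,.02],args=(w,)); p=r.x
    M=scope(*p[:3]); print(w,p,np.degrees(p[2]),r.fun.round(1),'foot',(M@[-.085,-.065,.01,1])[:3])
E
```

```text
(1, 0) [ 0.7081348  -0.02159714  0.0399202   0.02652681] 2.2872589372259937 [ 0.2  0.5 -0.4 -0.2  0.1 -0.3  0.  -0.  -0.   0.  -0.  -0. ] foot [ 6.25518764e-01 -9.03327808e-02 -4.81596926e-05]
(0, 1) [ 0.70341098 -0.03073182  0.03044876  0.00296461] 1.7445855136862085 [ 0.   0.   0.   0.   0.   0.  -0.7 -0.6  0.1  1.4  0.6 -0.9] foot [ 6.20147640e-01 -9.86818966e-02 -4.81596926e-05]
(1, 1) [ 0.70805068 -0.02266115  0.03614628  0.01852771] 2.0710295204643208 [ 0.2  0.5 -1.   0.2  0.6  0.6  0.1 -1.3 -0.1  2.2 -1.  -0.8] foot [ 6.25175830e-01 -9.10845151e-02 -4.81596926e-05]
```

Run:
```python
from h import *
for z in (.25,.3,.35):
    print(z,'top tip',ray('top',(330,130),z).round(3),'edge',ray('top',(335,147),z).round(3),ray('top',(346,128),z).round(3),'scene',ray('scene',(197,83),z).round(3))
print(ray('top',(255,230),.016),ray('top',(193,122),.05),ray('top',(405,130),.03))
```

```text
0.25 top tip [ 0.66  -0.067  0.25 ] edge [ 0.632 -0.074  0.25 ] [ 0.662 -0.093  0.25 ] scene [ 0.585 -0.147  0.25 ]
0.3 top tip [ 0.65  -0.058  0.3  ] edge [ 0.624 -0.065  0.3  ] [ 0.653 -0.082  0.3  ] scene [ 0.612 -0.101  0.3  ]
0.35 top tip [ 0.64 -0.05  0.35] edge [ 0.616 -0.056  0.35 ] [ 0.643 -0.072  0.35 ] scene [ 0.64  -0.054  0.35 ]
[0.49553365 0.05823048 0.016     ] [0.72033076 0.18089758 0.05      ] [ 0.69842095 -0.26141531  0.03      ]
```

```bash
python3 -m creep '[[0,0,0.1,-0.015,-0.035,0,-1],[0,0,0.2,-0.03,-0.07,0,-1],[0,0,0.3,-0.045,-0.105,0,-1],[0,0,0.4,-0.06,-0.14,0,-1],[0,0,0.414,-0.07,-0.17,0,-1]]' 20
```

```text
time_s: 0.52
tcp_pos: [0.1073, -0.42, 0.2317]
ee_rot: [-179.9, 0.0, -0.4]
force: [-0.1, 0.2, 1.1]
width: 0.0638
```

```bash
python3 -m creep '[[0,0,0,0.03,-0.03,0,-1],[0,0,0,0.055,-0.06,0,-1],[0,0,0,0.08,-0.09,0,-1],[0,0,0,0.105,-0.12,0,-1],[0,0,0,0.13,-0.15,0,-1]]'; python3 -m creep '[[0,0,0,0.03,-0.03,0,-1],[0,0,0,0.06,-0.06,0,-1],[0,0,0,0.085,-0.09,0,-1],[0,0,0,0.11,-0.12,0,-1],[0,0,0,0.14,-0.15,0,-1]]'
python3 -m creep '[[0,0,0,0.02,-0.03,0,-1],[0,0,0,0.04,-0.06,0,-1],[0,0,0,0.05,-0.08,0,-1],[0,0,0,0.05,-0.08,0,-1]]'
python3 - <<'E'
from workcell import manip
import cv2
print(manip.camera_info("wrist"))
im=manip.read_camera("wrist"); cv2.imwrite("pics/w1.png",im[:,:,::-1])
E
```

```text
time_s: 0.93
tcp_pos: [0.2392, -0.2704, 0.2324]
ee_rot: [180.0, -0.0, -0.1]
force: [1.4, -0.5, 0.2]
width: 0.031
time_s: 1.35
tcp_pos: [0.3789, -0.1204, 0.2326]
ee_rot: [180.0, -0.0, -0.0]
force: [1.2, -1.2, 0.7]
width: 0.001
time_s: 1.68
tcp_pos: [0.4294, -0.0388, 0.2321]
ee_rot: [-179.9, 0.0, 0.2]
force: [-0.5, -0.2, -0.2]
width: 0.0003
{'fx': 306.0720142869013, 'fy': 306.0720142869013, 'cx': 252.03788382018027, 'cy': 192.18665262625908, 'pose': array([[ 4.07016741e-03,  9.65157735e-01,  2.61637117e-01,
         5.01914199e-01],
       [-9.99990760e-01,  4.29038537e-03, -2.70484648e-04,
        -3.85820476e-02],
       [-1.38358441e-03, -2.61633598e-01,  9.65166279e-01,
         3.84619335e-01],
       [ 0.00000000e+00,  0.00000000e+00,  0.00000000e+00,
         1.00000000e+00]])}
```

View pics/w1.png

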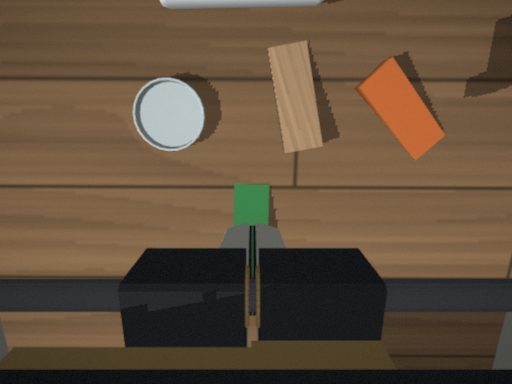

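The wrist view shows the wedge's thin end at (269,47)-(306,41) and its back at (286,153)-(322,145). The microscope's front edge is at the top of the picture.

Run:
```python
from h import *
I=manip.camera_info('wrist')
for uv,z in [((269,47),.0015),((306,41),.0015),((286,153),.0215),((322,146),.0215)]: print(ray('',uv,z,I).round(4))
print('front base corners',[ray('',uv,z,I).round(4) for uv in((162,6),(326,1)) for z in (.025,.045)])
```

```text
[ 0.57   -0.0593  0.0015]
[ 0.5765 -0.1015  0.0015]
[ 0.4509 -0.0806  0.0215]
[ 0.4594 -0.1228  0.0215]
front base corners [array([0.6047, 0.0544, 0.025 ]), array([0.5989, 0.0491, 0.045 ]), array([ 0.6099, -0.1166,  0.025 ]), array([ 0.6039, -0.1124,  0.045 ])]
```

```bash
python3 -m creep '[[0,0,0,0.025,-0.003,0.03,-1],[0,0,0,0.05,-0.006,0.06,-1],[0,0,0,0.075,-0.009,0.09,-1],[0,0,0,0.1,-0.011,0.12,-1],[0,0,0,0.11,-0.011,0.15,-1]]'; python3 -m creep '[[0,0,0,0,0,0.025,-1],[0,0,0,0,0,0.045,-1],[0,0,0,0,0,0.06,-1],[0,0,0,0,0,0.06,-1]]'
```

```text
time_s: 2.15
tcp_pos: [0.5403, -0.0326, 0.0814]
ee_rot: [180.0, -0.1, -0.1]
force: [0.5, -0.6, -0.0]
width: 0.0001
time_s: 2.48
tcp_pos: [0.5346, -0.0324, 0.0185]
ee_rot: [-180.0, 0.4, -0.1]
force: [-0.4, -0.4, -0.2]
width: 0.0006
```

```bash
python3 -m creep '[[0,0,0,0,0,0.001,-1],[0,0,0,0,0,0.002,-1],[0,0,0,0,0,0.002,-1]]'
python3 - <<'E'
from workcell import manip
import cv2
s=manip.state();print(s['tcp_pos'],s['force'],s['joint_pos'])
im=manip.read_camera("wrist"); cv2.imwrite("pics/w2.png",im[:,:,::-1])
E
```

```text
time_s: 2.73
tcp_pos: [0.5394, -0.0321, 0.0221]
ee_rot: [180.0, -0.1, -0.0]
force: [0.5, 0.1, -0.2]
width: 0.0004
[ 0.53939088 -0.03212828  0.02214911] [ 0.51716319  0.08995323 -0.2092256 ] [-8.84154660e+00  1.01862790e+01  1.05548196e+02 -7.15616483e-03
  6.41268210e+01  8.11993283e+01]
```

View pics/w2.png

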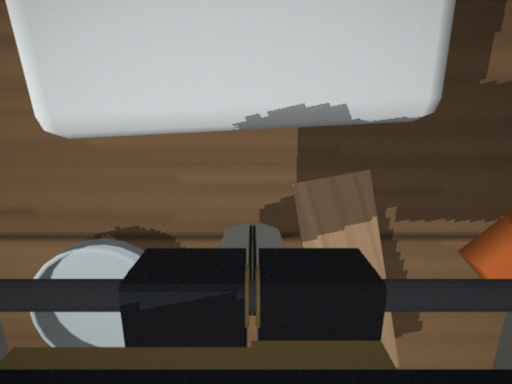

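```bash
python3 -m creep '[[0,0,0,0,0,0.003,-1],[0,0,0,0,0,0.005,-1],[0,0,0,0,0,0.005,-1]]'
python3 -m creep '[[0,0,0,0,0.004,0,-1],[0,0,0,0,0.008,0,-1],[0,0,0,0,0.012,0,-1],[0,0,0,0,0.016,0,-1],[0,0,0,0,0.018,0,-1]]'
python3 - <<'E'
from workcell import manip
import cv2
s=manip.state();print(s['tcp_pos'],s['force'])
im=manip.read_camera("wrist"); cv2.imwrite("pics/w3.png",im[:,:,::-1])
E
```

```text
time_s: 3.03
tcp_pos: [0.5383, -0.0314, 0.0156]
ee_rot: [180.0, -0.0, -0.0]
force: [-0.5, 0.4, 0.8]
width: 0.0002
time_s: 3.45
tcp_pos: [0.5384, -0.0502, 0.0157]
ee_rot: [180.0, -0.0, -0.0]
force: [-0.1, -0.7, -0.0]
width: 0.0005
[ 0.53844616 -0.05021776  0.0157188 ] [-0.12425569 -0.65435395 -0.03991308]
```

View pics/w3.png

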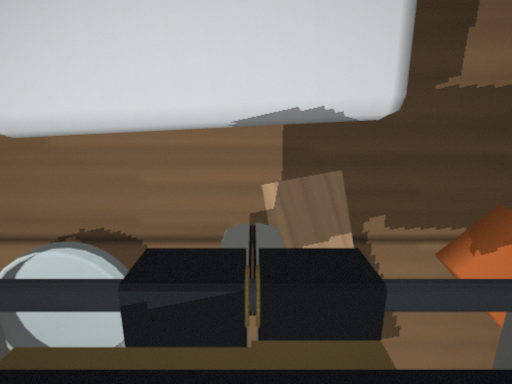

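```bash
python3 - <<'E'
from h import *
I=manip.camera_info('wrist')
for uv,z in [((262,185),.0015),((342,171),.0015),((270,247),.006)]: print(ray('',uv,z,I).round(4))
E
python3 -m creep '[[0,0,0,0,0.004,0,-1],[0,0,0,0,0.007,0,-1],[0,0,0,0,0.01,0,-1],[0,0,0,0,0.01,0,-1]]'
python3 - <<'E'
from workcell import manip
import cv2
s=manip.state();print(s['tcp_pos'],s['force'])
im=manip.read_camera("wrist"); cv2.imwrite("pics/w4.png",im[:,:,::-1])
E
```

```text
[ 0.5699 -0.0558  0.0015]
[ 0.5779 -0.1001  0.0015]
[ 0.5342 -0.0605  0.006 ]
time_s: 3.83
tcp_pos: [0.5384, -0.0601, 0.0157]
ee_rot: [180.0, -0.0, -0.0]
force: [0.5, 0.0, 0.1]
width: 0.0005
[ 0.53840159 -0.06005303  0.01567363] [0.49700792 0.0023303  0.11209614]
```

View pics/w4.png

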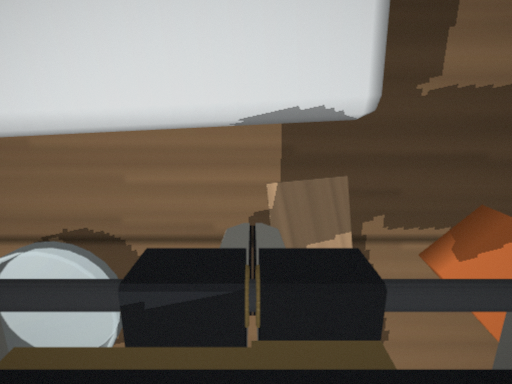

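The wedge has turned and its thin end is now at (267,184)-(348,177). I'll push a bit further.

```bash
python3 -m creep '[[0,0,0,0,0.003,0,-1],[0,0,0,0,0.006,0,-1],[0,0,0,0,0.007,0,-1],[0,0,0,0,0.007,0,-1]]'
python3 -m creep '[[0,0,0,0,-0.01,0,-1],[0,0,0,0,-0.02,0,-1],[0,0,0,0,-0.02,-0.03,-1],[0,0,0,-0.02,-0.02,-0.06,-1],[0,0,0,-0.06,-0.02,-0.09,-1]]'
python3 -m creep '[[0,0,0,-0.03,0,-0.03,-1],[0,0,0,-0.06,0,-0.06,-1],[0,0,0,-0.09,0,-0.08,-1],[0,0,0,-0.11,0,-0.09,-1],[0,0,0,-0.11,0,-0.09,-1]]'
python3 - <<'E'
from workcell import manip
import cv2
s=manip.state();print(s['tcp_pos'],s['force'])
im=manip.read_camera("wrist"); cv2.imwrite("pics/w5.png",im[:,:,::-1])
im=manip.read_camera("top"); cv2.imwrite("pics/t5.png",cv2.resize(im[120:300,230:430,::-1],None,fx=3.3,fy=3.3,interpolation=cv2.INTER_CUBIC))
E
```

```text
time_s: 4.22
tcp_pos: [0.5384, -0.0668, 0.0157]
ee_rot: [180.0, -0.0, -0.0]
force: [0.1, 0.2, 0.2]
width: 0.0006
time_s: 4.63
tcp_pos: [0.4866, -0.0454, 0.1026]
ee_rot: [180.0, -0.1, 0.1]
force: [0.3, -0.2, 1.8]
width: 0.0008
time_s: 5.05
tcp_pos: [0.3742, -0.0459, 0.1938]
ee_rot: [179.9, -0.3, 0.0]
force: [-0.3, 0.7, 0.9]
width: 0.0007
[ 0.37421239 -0.04585467  0.19375692] [-0.28381603  0.73223989  0.89976599]
```

View pics/w5.png

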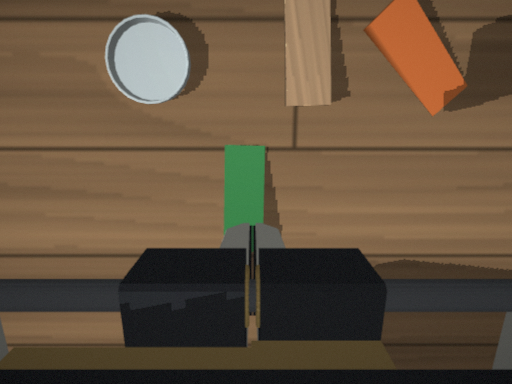

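View pics/t5.png

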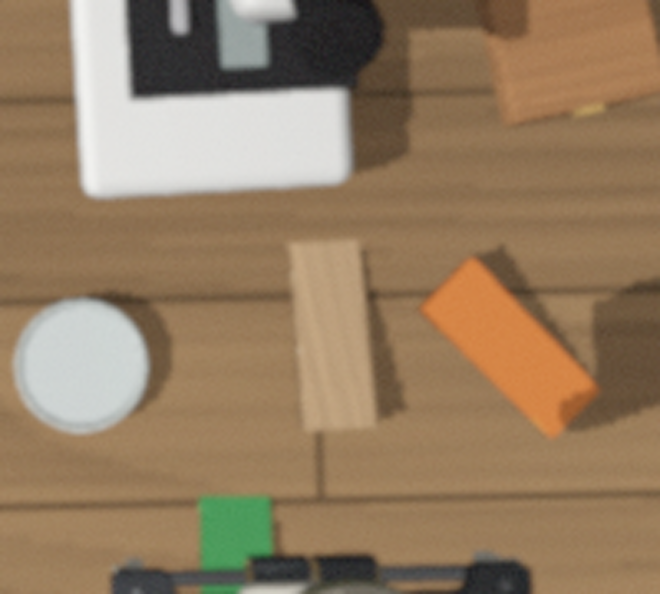

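The wedge now lies nearly straight, with its thin end at crop (289,242)-(359,239) and its back at (303,430)-(376,427).

```bash
cat >> h.py <<'E'
from scipy.optimize import least_squares
WL=[(.06,.0225,.0015),(.06,-.0225,.0015),(-.06,.0225,.0215),(-.06,-.0225,.0215)]
def fitw(obs,T):
    def W(p):
        cs,sn=np.cos(p[2]),np.sin(p[2]); return [np.array([p[0]+cs*x-sn*y,p[1]+sn*x+cs*y,z]) for x,y,z in WL]
    r=least_squares(lambda p:np.concatenate([proj('',X,T)-o for X,o in zip(W(p),obs)]),[.5,-.1,0]);p=r.x
    c=np.array([np.cos(p[2]),np.sin(p[2])]);d=np.array([.625,-.0905])-p[:2]
    print('ctr',p[:2].round(4),'yaw',np.degrees(p[2]).round(1),'tip',(p[:2]+.06*c).round(4),'back',(p[:2]-.06*c).round(4),'foot in wedge',d@c,d@[-c[1],c[0]],r.fun.round(1))
E
python3 - <<'E'
from h import *
c=lambda u,v:(u/3.3+230,v/3.3+120)
fitw([c(289,242),c(359,239),c(303,430),c(376,427)],manip.camera_info('top'))
I=manip.camera_info('wrist')
for uv in [(287,106),(330,103)]: print(ray('',uv,.0215,I).round(4))
E
```

```text
ctr [ 0.511  -0.1018] yaw 1.3 tip [ 0.571  -0.1004] back [ 0.451  -0.1032] foot in wedge 0.11425046438864887 0.008642014683592667 [ 0.2  0.1 -0.1  0.   0.3 -0.  -0.3 -0.1]
[ 0.4518 -0.0813  0.0215]
[ 0.4547 -0.1248  0.0215]
```

```bash
python3 -m creep '[[0,0,-0.035,0.015,0.02,0.02,-1],[0,0,-0.035,0.03,0.04,0.05,-1],[0,0,-0.035,0.045,0.06,0.08,-1],[0,0,-0.035,0.051,0.062,0.11,-1],[0,0,-0.035,0.051,0.062,0.12,-1]]'; python3 -m creep '[[0,0,0,0,0,0.025,-1],[0,0,0,0,0,0.045,-1],[0,0,0,0,0,0.055,-1],[0,0,0,0,0,0.055,-1],[0,0,0,0,0,0.055,-1]]'
```

```text
time_s: 5.57
tcp_pos: [0.424, -0.1077, 0.0648]
ee_rot: [-179.8, 0.4, 1.9]
force: [-1.2, 1.0, -0.9]
width: 0.0002
time_s: 5.98
tcp_pos: [0.426, -0.1077, 0.0156]
ee_rot: [-180.0, 0.1, 2.0]
force: [0.3, 0.0, 0.2]
width: 0.0006
```

```bash
python3 -m creep '[[0,0,0,0.006,0,0,-1],[0,0,0,0.012,0,0,-1],[0,0,0,0.016,0,0,-1],[0,0,0,0.019,0,0,-1],[0,0,0,0.022,0,0,-1]]'; python3 -m creep '[[0,0,0,0.004,-0.0006,0,-1],[0,0,0,0.009,-0.0013,0,-1],[0,0,0,0.014,-0.002,0,-1],[0,0,0,0.018,-0.0026,0,-1],[0,0,0,0.022,-0.0032,0,-1]]'
python3 - <<'E'
from workcell import manip
import cv2
s=manip.state();print(s['tcp_pos'],s['force'])
im=manip.read_camera("wrist"); cv2.imwrite("pics/w6.png",im[:,:,::-1])
im=manip.read_camera("top"); cv2.imwrite("pics/t6.png",cv2.resize(im[120:300,230:430,::-1],None,fx=3.3,fy=3.3,interpolation=cv2.INTER_CUBIC))
E
```

```text
time_s: 6.4
tcp_pos: [0.4485, -0.1076, 0.0157]
ee_rot: [-180.0, 0.0, 2.0]
force: [-1.3, -0.1, 0.1]
width: 0.0003
time_s: 6.82
tcp_pos: [0.4703, -0.1036, 0.0156]
ee_rot: [180.0, 0.0, 2.0]
force: [-1.2, -0.8, 1.0]
width: 0.0004
[ 0.47033017 -0.1036416   0.01563769] [-1.16615416 -0.79744663  0.99754586]
```

View pics/w6.png

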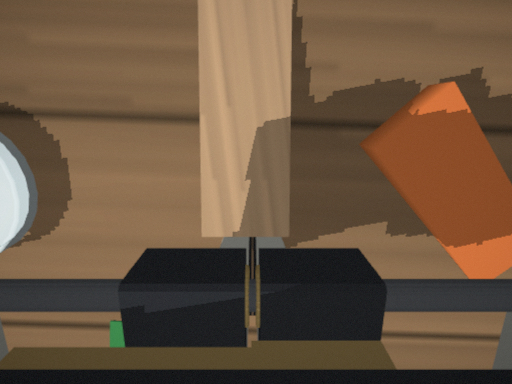

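View pics/t6.png

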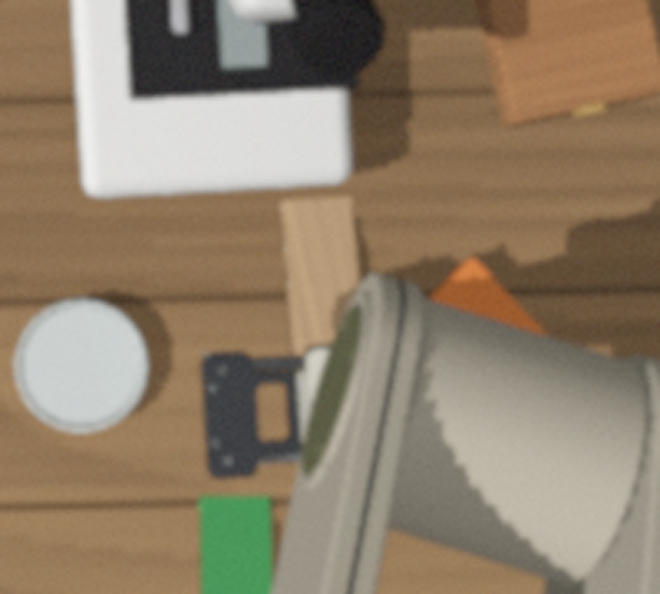

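The wedge sits flush against the fingers at wrist (202-288, 236), and its tip in the top crop is at (282,201)-(353,196).

Run:
```python
from h import *
I=manip.camera_info('wrist')
a,b=ray('',(202,236),.0215,I),ray('',(289,237),.0215,I);print(a,b,(a+b)/2)
a,b=ray('top',(282/3.3+230,201/3.3+120),.0015),ray('top',(353/3.3+230,196/3.3+120),.0015);print(a,b,(a+b)/2)
```

```text
[ 0.47899175 -0.07729109  0.0215    ] [ 0.48001017 -0.12227896  0.0215    ] [ 0.47950096 -0.09978503  0.0215    ]
[ 0.59743272 -0.07382937  0.0015    ] [ 0.59971189 -0.12016908  0.0015    ] [ 0.5985723  -0.09699923  0.0015    ]
```

```bash
python3 -m creep '[[0,0,0,0.004,-0.0008,0,-1],[0,0,0,0.008,-0.0015,0,-1],[0,0,0,0.012,-0.0023,0,-1],[0,0,0,0.015,-0.003,0,-1],[0,0,0,0.018,-0.0035,0,-1]]';  python3 -m creep '[[0,0,0,0.002,0,0,-1],[0,0,0,0.004,0,0,-1],[0,0,0,0.006,0,0,-1],[0,0,0,0.008,0,0,-1]]';  python3 -m creep '[[0,0,0,0.002,0,0,-1],[0,0,0,0.004,0,0,-1],[0,0,0,0.006,0,0,-1],[0,0,0,0.008,0,0,-1]]'
```

```text
time_s: 7.33
tcp_pos: [0.4881, -0.0995, 0.0157]
ee_rot: [180.0, 0.0, 2.0]
force: [-1.6, -0.0, 1.3]
width: 0.0005
time_s: 7.67
tcp_pos: [0.4941, -0.0993, 0.0154]
ee_rot: [-180.0, 0.2, 2.0]
force: [-15.1, -1.8, 12.5]
width: 0.0005
time_s: 8.0
tcp_pos: [0.5021, -0.099, 0.0152]
ee_rot: [-180.0, 0.2, 2.0]
force: [-8.0, 0.6, 6.6]
width: 0.0005
```

```bash
python3 -m creep '[[0,0,0,0.002,0,0,-1],[0,0,0,0.004,0,0,-1],[0,0,0,0.006,0,0,-1],[0,0,0,0.008,0,0,-1],[0,0,0,0.01,0,0,-1]]';  python3 -m creep '[[0,0,0,0.002,0,0,-1],[0,0,0,0.004,0,0,-1],[0,0,0,0.006,0,0,-1],[0,0,0,0.008,0,0,-1],[0,0,0,0.01,0,0,-1]]'
python3 - <<'E'
from workcell import manip
import cv2
s=manip.state();print(s['tcp_pos'],s['force'])
im=manip.read_camera("wrist"); cv2.imwrite("pics/w7.png",im[:,:,::-1])
im=manip.read_camera("scene"); cv2.imwrite("pics/s7.png",cv2.resize(im[80:270,110:340,::-1],None,fx=3,fy=3,interpolation=cv2.INTER_CUBIC))
E
```

```text
time_s: 8.42
tcp_pos: [0.5122, -0.0986, 0.0151]
ee_rot: [-180.0, 0.2, 2.0]
force: [-7.8, -0.9, 5.3]
width: 0.0004
time_s: 8.83
tcp_pos: [0.5223, -0.0983, 0.0152]
ee_rot: [-180.0, 0.2, 2.0]
force: [-7.8, 0.4, 3.8]
width: 0.0004
[ 0.52230873 -0.09827542  0.01515443] [-7.75546296  0.36872332  3.77498449]
```

View pics/w7.png

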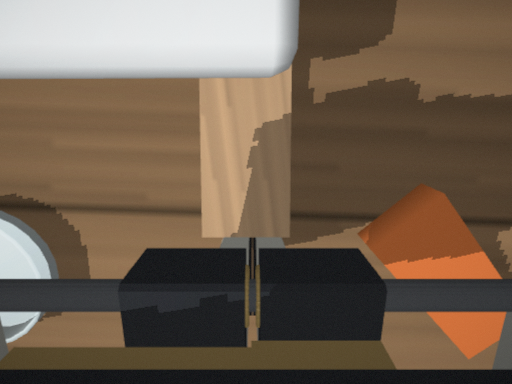

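View pics/s7.png

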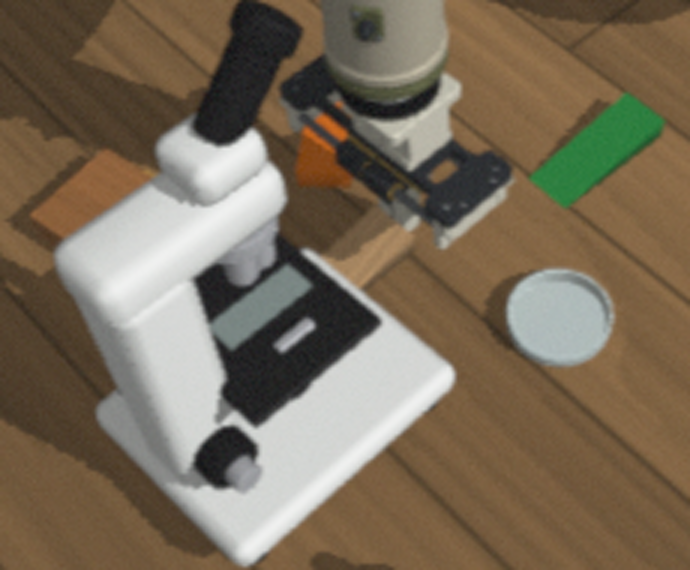

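The wedge is running straight under the corner (wrist, edges at 200 and 291), and the microscope has not shifted. I'll keep driving it in.

```bash
python3 -m creep '[[0,0,0,0.002,0,0,-1],[0,0,0,0.004,0,0,-1],[0,0,0,0.006,0,0,-1],[0,0,0,0.008,0,0,-1],[0,0,0,0.01,0,0,-1]]';  python3 -m creep '[[0,0,0,0.002,0,0,-1],[0,0,0,0.004,0,0,-1],[0,0,0,0.006,0,0,-1],[0,0,0,0.008,0,0,-1]]'; python3 -m creep '[[0,0,0,0.001,0,0,-1],[0,0,0,0.002,0,0,-1],[0,0,0,0.003,0,0,-1],[0,0,0,0.004,0,0,-1]]'
```

```text
time_s: 9.35
tcp_pos: [0.5335, -0.0979, 0.0153]
ee_rot: [-180.0, 0.0, 2.0]
force: [-3.5, -0.1, -0.8]
width: 0.0004
time_s: 9.68
tcp_pos: [0.542, -0.0977, 0.0156]
ee_rot: [-180.0, -0.0, 2.0]
force: [-1.8, -1.2, -1.4]
width: 0.0004
time_s: 10.02
tcp_pos: [0.5457, -0.0975, 0.0156]
ee_rot: [-180.0, 0.0, 2.0]
force: [-3.0, -1.4, -1.5]
width: 0.0004
```

```bash
python3 -m creep '[[0,0,0,0.001,0,0,-1],[0,0,0,0.002,0,0,-1],[0,0,0,0.003,0,0,-1],[0,0,0,0.003,0,0,-1]]'
python3 - <<'E'
from workcell import manip
import cv2
s=manip.state();print(s['tcp_pos'],s['force'])
im=manip.read_camera("wrist"); cv2.imwrite("pics/w8.png",im[:,:,::-1])
im=manip.read_camera("scene"); cv2.imwrite("pics/s8.png",cv2.resize(im[80:270,110:340,::-1],None,fx=3,fy=3,interpolation=cv2.INTER_CUBIC))
E
```

```text
time_s: 10.35
tcp_pos: [0.5483, -0.0974, 0.0153]
ee_rot: [-180.0, 0.1, 2.0]
force: [-4.2, -0.1, -1.4]
width: 0.0004
[ 0.5482987  -0.09739815  0.01527073] [-4.22210368 -0.10812266 -1.41627677]
```

View pics/w8.png

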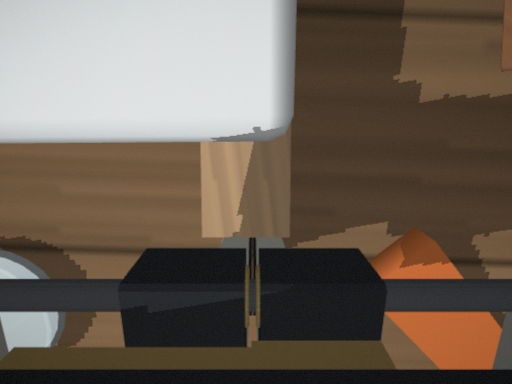

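View pics/s8.png

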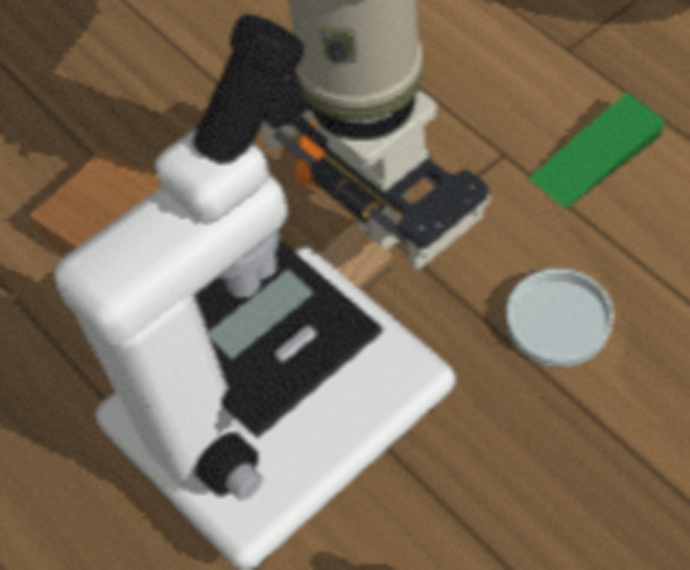

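The base is nearly level. The wedge is still straight at (201-291), and the force is low. I'll go on 1 mm at a time and watch the force.

```bash
for i in 1; do python3 -m creep '[[0,0,0,0.0007,0,0,-1],[0,0,0,0.0015,0,0,-1],[0,0,0,0.0015,0,0,-1]]'; python3 -m creep '[[0,0,0,0.0007,0,0,-1],[0,0,0,0.0015,0,0,-1],[0,0,0,0.0015,0,0,-1]]'; done
```

```text
time_s: 10.7
tcp_pos: [0.5493, -0.0973, 0.0152]
ee_rot: [-180.0, 0.1, 2.0]
force: [-7.3, -0.2, -0.8]
width: 0.0001
time_s: 10.95
tcp_pos: [0.55, -0.0973, 0.0151]
ee_rot: [-180.0, 0.2, 2.0]
force: [-11.3, 0.2, 2.5]
width: 0.0005
```

```bash
python3 -m creep '[[0,0,0,0.0007,0,0,-1],[0,0,0,0.0015,0,0,-1],[0,0,0,0.0015,0,0,-1]]'; python3 -m creep '[[0,0,0,0.0005,0,0,-1],[0,0,0,0.001,0,0,-1],[0,0,0,0.001,0,0,-1],[0,0,0,0.001,0,0,-1]]'
```

```text
time_s: 11.2
tcp_pos: [0.551, -0.0973, 0.0152]
ee_rot: [-180.0, 0.3, 2.0]
force: [-15.1, -1.5, 5.9]
width: 0.0005
time_s: 11.53
tcp_pos: [0.5516, -0.0974, 0.0151]
ee_rot: [-180.0, 0.3, 2.0]
force: [-16.8, -1.3, 6.4]
width: 0.0007
```

The resistance has risen to 17 N, which counts as snug. I'll back off and check.

```bash
python3 -m creep '[[0,0,0,-0.008,0,0,-1],[0,0,0,-0.025,0,0,-1],[0,0,0,-0.05,0,-0.01,-1],[0,0,0,-0.08,0,-0.04,-1],[0,0,0,-0.11,0,-0.08,-1]]'; python3 -m creep '[[0,0,0,-0.02,0,-0.03,-1],[0,0,0,-0.04,0,-0.06,-1],[0,0,0,-0.05,0,-0.08,-1],[0,0,0,-0.05,0,-0.08,-1]]'
python3 - <<'E'
from workcell import manip
import cv2
s=manip.state();print(s['tcp_pos'],s['force'])
im=manip.read_camera("wrist"); cv2.imwrite("pics/w9.png",im[:,:,::-1])
im=manip.read_camera("scene"); cv2.imwrite("pics/s9.png",cv2.resize(im[80:270,110:340,::-1],None,fx=3,fy=3,interpolation=cv2.INTER_CUBIC))
im=manip.read_camera("top"); cv2.imwrite("pics/t9.png",cv2.resize(im[60:240,230:430,::-1],None,fx=3.3,fy=3.3,interpolation=cv2.INTER_CUBIC))
E
```

```text
time_s: 11.95
tcp_pos: [0.4477, -0.1004, 0.0876]
ee_rot: [-179.9, 0.1, 2.0]
force: [0.7, -0.5, 1.1]
width: 0.0005
time_s: 12.28
tcp_pos: [0.4023, -0.104, 0.1747]
ee_rot: [179.7, -0.6, 2.0]
force: [1.2, 0.2, -0.2]
width: 0.0005
[ 0.40228602 -0.10403922  0.17469208] [ 1.15757065  0.22588578 -0.2089747 ]
```

View pics/s9.png

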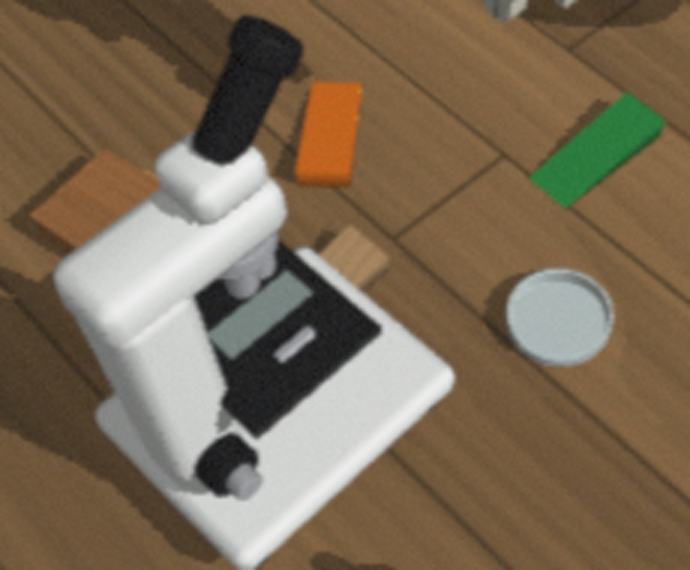

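View pics/t9.png

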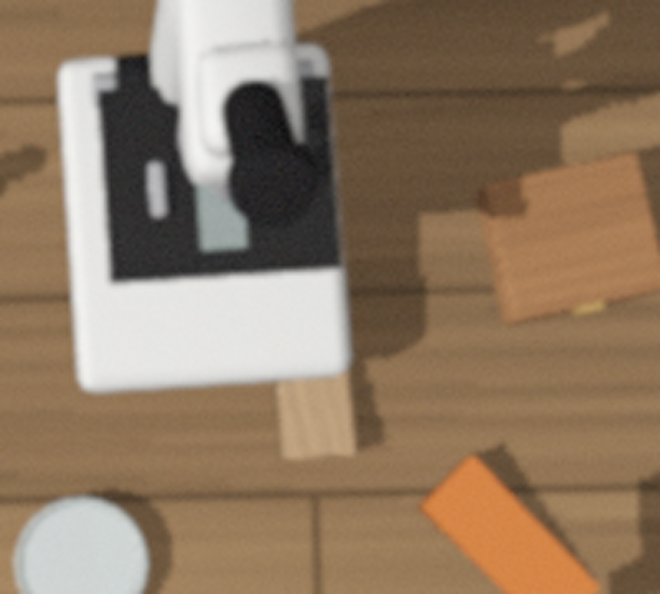

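View pics/w9.png

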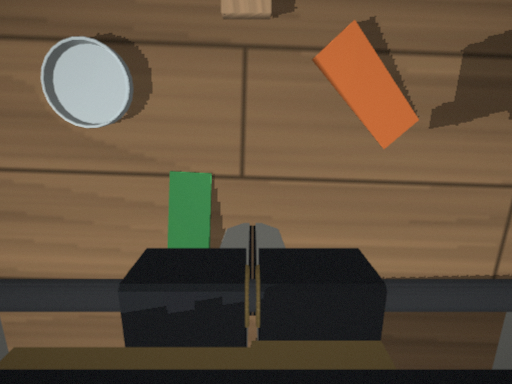

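Now I'll check the level. I fit the base outline and compare where the eyepiece rim was before with where it is now, in both fixed cameras.

```bash
python3 - <<'E'
from h import *
T,S=manip.camera_info('top'),manip.camera_info('scene')
c=lambda u,v:np.array((u/3.3+230,v/3.3+60))
O=[(c(77,392),(-.105,.085)),(c(350,373),(-.105,-.085)),(c(57,58),(.105,.085)),(c(329,42),(.105,-.085))]
def f(p,tilt):
    M=scope(p[0],p[1],p[2],tilt); return np.concatenate([proj('',(M@np.array([*l,.024+p[3],1]))[:3],T)-o for o,l in O])
for t in (0,.03):
    r=least_squares(f,[.7,-.02,.04,.02],args=(t,));print(t,r.x.round(4),r.fun.round(1))
p=least_squares(f,[.7,-.02,.04,.02],args=(0,)).x
def tri(a,b):
    r=least_squares(lambda X:np.concatenate([proj('',X,T)-a,proj('',X,S)-b]),[.6,-.08,.3]);print(r.x.round(4),r.fun.round(1));return r.x
A=tri(np.array((332.5,132.5)),np.array((197.5,83)));B=tri(c(270,193),np.array((110+267/3,80+45/3)))
for t in (-.02,0,.02,.04):
    M0=scope(.7081,-.0216,.04,.097);M1=scope(*p[:3],t); print(t,(M1@np.linalg.inv(M0)@[*A,1])[:3].round(4))
E
python3 - <<'E'
import cv2,numpy as np
a=cv2.imread("pics/scene0.png")[60:130,150:240];a=cv2.resize(a,None,fx=4,fy=4,interpolation=cv2.INTER_CUBIC)
from workcell import manip
b=manip.read_camera("scene")[:,:,::-1];cv2.imwrite("pics/scene9.png",b)
t=manip.read_camera("top")[:,:,::-1];cv2.imwrite("pics/top9.png",t)
b=cv2.resize(b[60:130,150:240],None,fx=4,fy=4,interpolation=cv2.INTER_CUBIC)
t0=cv2.resize(cv2.imread("pics/top0.png")[70:160,280:370],None,fx=3,fy=3,interpolation=cv2.INTER_CUBIC)
t1=cv2.resize(t[70:160,280:370],None,fx=3,fy=3,interpolation=cv2.INTER_CUBIC)
C=np.zeros((560,720,3),np.uint8);C[:280,:360]=a;C[:280,360:]=b;C[285:555,:270]=t0;C[285:555,360:630]=t1
cv2.imwrite("pics/cmp.png",C)
E
```

```text
0 [ 0.7095 -0.0216  0.0384  0.0259] [ 0.1 -0.4  0.3  0.5  0.1 -0.1 -0.4  0. ]
0.03 [ 0.7104 -0.0207  0.0413  0.0249] [ 0.3 -0.2  0.1  0.5  0.1 -0.4 -0.6  0.1]
[ 0.6377 -0.0538  0.3489] [ 0.5 -0.5  0.8  0.1]
[ 0.6566 -0.0245  0.3563] [ 0.5 -0.5  0.8  0.1]
-0.02 [ 0.6547 -0.0317  0.353 ]
0 [ 0.6587 -0.0259  0.3537]
0.02 [ 0.6547 -0.0317  0.353 ]
0.04 [ 0.6506 -0.0374  0.3521]
```

View pics/cmp.png

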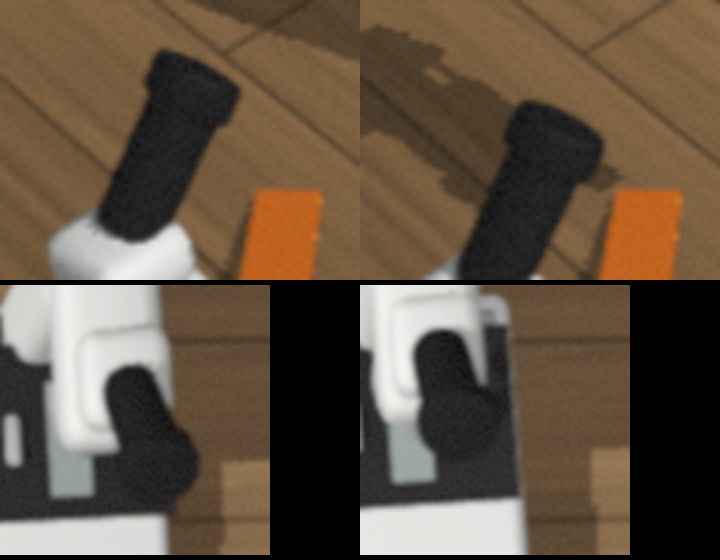

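Run:
```python
from h import *
a,b=ray('top',(282/3.3+230,458/3.3+60),.0215),ray('top',(355/3.3+230,455/3.3+60),.0215)
m=(a+b)[:2]/2; v=(a-b)[:2]; v/=np.linalg.norm(v); ax=np.array([v[1],-v[0]])
foot=(scope(.7095,-.0216,.0384,0)@[-.085,-.065,.01,1])[:2]
d=foot-(m+.06*ax); print(m,ax,foot,'foot in wedge',d@ax,d@v)
s=manip.state();print(s['time_s'],s['force'],s['tcp_pos'])
manip.job_done()
```

```text
[ 0.5586472  -0.09330796] [0.99980816 0.01958699] [ 0.62705805 -0.08981528] foot in wedge 0.008466138963690386 0.0021520486510352766
12.5333 [-0.60951887 -1.0143072   0.59384264] [ 0.39972679 -0.10241155  0.16718642]
the job is handed in; nothing more can be done
```

I pushed the wedge under the short foot until it was snug, took the hand away and handed the job in at 12.5 s; no verdict was reported.

I used shut fingers throughout: one sideways nudge to aim the plain wooden wedge, then pushes on its back. The push peaked at about 15 N as the thin end went under the foot. It then fell to 8 N and later to 2–4 N, slightly below the 3–8 N expected, and rose to 17 N at the end.

**Last checks, all from the camera images:**
- **Wedge:** the foot sits at x = +8 mm, y = +2 mm in the wedge's frame, where the wedge is about 10 mm thick.
- **Microscope:** the outline fit puts it about 1.4 mm from where it started. The eyepiece rim has moved to within about 3 mm of where a level microscope would put it, equal to a tilt under roughly 0.01 rad.
- **Bystanders and hand:** the dish and slide box showed no visible movement, and I never went near the bottle. The hand stood well clear, at 0.40 m out and 0.17 m up.

I could not measure the weight on the far foot directly; I infer it from the rise to 17 N and the level pose. The scene and top cameras disagreed by up to about 9 mm in the first fits of the wedge and microscope positions, so I relied on the top and wrist cameras for the positions.

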